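# Seat a die backplate on its pins and hold the cam clamp at full lift

### The job

Lower the drilled backplate (the plate with two holes, not the plain one) over the two locating pins of the clamping fixture until it rests flush on the base, without dropping it, and let go of it. Then swing the spring-loaded cam lever round until it points straight away from the plate, where the cam has its highest lift and the jaw is pressed hardest against the plate, and keep holding it there: finish with the hand still holding the lever at that point. Leave the plain plate where it lies.

Things in the scene. Friction and masses are not known exactly. Their poses are not given: they have to be found in the camera images.
- backplate_grip (a point): Drilled backplate, loose, 0.45 kg: aluminium, 100 x 70 x 12 mm (own x, y, z), two 13 mm through holes 36 mm either side of the centre along x. A grip rib stands on it at the centre: 44 mm (x), 14 mm thick (y), 40 mm high; pinch it across its thickness. Point: middle of the rib, 32 mm above the plate's underside, 20 mm below the rib's top. It fits either way round (half turn).
- blank_grip (a point): The plain plate, a spare of the same size and rib but without holes, lying flat on the bench; it is left alone. This point is the middle of its rib, 32 mm above its underside.
- nest (a point): Middle of the plate's place on the fixed clamping fixture: on the base's top face (16 mm above the bench), midway between the two pins. These stand 36 mm either side along its x axis, 10 mm in diameter, 22 mm tall, the last 5 mm tapered. Seated, the rib lies along x, its middle 32 mm above this point. Base: x -65 to 65, y -55 to 140 mm; the cam clamp is on the +y side.
- pivot (a point): Point on the lever's upright pivot axis, level with the middle of the knob (74.5 mm above the bench), 96.5 mm from the nest's middle along the fixture's +y.
- knob (a point): Middle of the black upright knob on the lever's end: 22 mm in diameter, 50 mm tall (top 25 mm above this point, the arm's flat upper face 25 mm below it), 100 mm from the pivot axis. It is fixed to the arm and swings with it in the horizontal plane.
- cam_lever (a joint): Lever angle, rad, counter-clockwise from above. 0: at rest, jaw open, arm 0.17 rad from the fixture's +x towards +y. 1.4: highest lift, arm along the fixture's +y, straight away from the plate. Beyond it the lift falls; stop at 2.0. A return spring swings it back when let go: 0.20 N m at 0, 0.34 N m at 1.4 (about 3.5 N at the knob).
- jaw_pad: Sprung jaw pad of the clamp, 34 mm wide, 13 mm high, moved by the cam along the fixture's -y by 8.3 mm at highest lift; open, it stands about 4.5 mm off the seated plate's edge; its spring gives 3.5 N per mm. Origin: under the nest's middle when open.

How it is judged:
By the outcome, as a careful person would: the job done as asked, in the order asked, and still so for the second after the job is handed in, while the arm keeps its last pose, push and grip.
It also fails if it takes over 56 s, if anything falls off the work surface, if the arm or the gripper's body presses on something with over 40 N, if the wrist force passes 120 N, or if a joint passes its speed limit or range.

### The arm

A 6-joint arm with a two-finger parallel gripper is mounted at the origin on a cart in front of the work surface, level with it; the furniture and walls round the work are solid. World frame = base frame: x ahead of the robot, y to its left, z up, the work surface at z = 0. Lengths are in mm, angles in rad, forces in N, time in s.
With the tool pointing down it reaches from about 350 to 925 mm from the base axis. Payload 6.4 kg.
Tool frame: the origin (TCP) lies at the very end of the fingers, on their centre line; the grasp point (between the pads) lies manip.tcp_to_grasp behind it (manip.tcp_to_grasp is the distance from the TCP to the grasp point, in mm); z points along the fingers, y is the direction in which the jaws open and shut (so a half turn about z gives the same grasp; the last joint's range is limited). The gripper opens to 85 mm and grips with 20 to 120 N. Pads are 22 mm wide; open, the fingers measure 114 mm over their backs; the gripper's body (76 mm by 85 mm) begins 54 mm behind the grasp point. The pads swing forward as they close: fully open they stand 13 mm farther back than shut.
Start: joints at [1.175, 0.245, 1.558, -0, 1.339, -0.174], TCP at [142.987, 634.089, 231.29] pointing down, gripper open.
Joint ranges: [-3.13, 3.13], [-1.02, 2.26], [0.13, 2.54], [-0.95, 4.09], [0.21, 2.88], [-2.74, 2.74]. Speed limits (rad/s): [2.57, 2.57, 3.14, 3.14, 3.14, 3.14].

### API

Orientations are given as a 3x3 rotation matrix whose columns are the frame's x, y, z axes.
In Python, from station import manip gives the robot as it stands. The module is installed in compiled form; this text tells all that it offers.
- The arm moves only by the tool step_arm, never from a script. Its argument "plan" is one flat list of numbers, 7 for each row, row after row: the finger opening in m, from 0 to 0.0854, then the shift along the tool's x, y, z in m, then the turn, a rotation vector about the tool's x, y, z in degrees. A call has 1 to 20 rows; each row shifts and turns the pose as measured when the row begins, along the tool's axes as they then stand; what a row does not reach is not made up. A row lasts 1/10 s, in which the tool goes at most 50 mm and 8.59 degrees, less where a joint would pass 70% of its speed; a pose out of reach is approached as far as the arm can. A call with a gripper value outside its range is refused whole. The fingers move at their own pace and stop on an object; "grip_force" is the grip in N (left out, the last holds). Time passes only in rows, so rows that do not move let the fingers close. It gives the time, the measured TCP pose, the force and the opening at its end, in the units of the state.
- manip.read_state(): the state, without advancing time (a new reading comes with each control period).
- manip.camera(name): name is "side" or "top" or "wrist"; returns a dict with "color" (400x640x3 uint8, red, green, blue), "mtx" (3x3 intrinsics, pixels), "k1" (the pictures are not rectified: a ray, as slopes to the right and down, at radius r is drawn at 1 + k1 r^2 times it, then the intrinsics apply), "eye" and "orientation" of the camera in the world. Camera axes: x right, y down, z forward; pixel columns grow to the right and rows downward; lengths in mm; the calibration is good to about 2 mm. A picture is of the moment at which its call begins. There is no depth.
- manip.job_done(): hands the job in, once; it reports no verdict.
The state is a dict: "t": time; "qpos": joint angles; "qd": joint speeds; "joint_efforts": joint torques, N m; "ee_pos": TCP position; "eef_rot": TCP orientation; "wrist_force": force on the tool from outside, world axes, zero at the start; "wrist_torque": the same for the moment, N m; "grip_width": finger opening in mm.
Only numpy, scipy, OpenCV 4.12 (cv2) and the standard library are available. Lean on these libraries where they do the work, as an engineer would, in place of code of your own. Each camera call takes 0.05 s, during which the arm holds its last target.

## Working session

There is one attempt and no reset: what is moved stays moved. The work goes in short steps, Python scripts to look and compute and a tool call to move; the robot and the scene stay as the last step left them, time stands still between calls to the robot, and variables do not carry over. Pictures are saved under pics/ and viewed, and the job is handed in when it is done.

Besides the shell and the picture viewer there is one more tool, called after "Call:" by a JSON object that holds its "fn" and its "kwargs", one argument or row to a line. step_arm: Moves the arm, as the interface text tells. Its arguments: {"type":"object","properties":{"plan":{"type":"array","items":{"type":"number"}},"grip_force":{"type":"number"}},"required":["plan"]}

```bash
mkdir -p pics; cat > h.py <<'E'
import numpy as np,cv2
from station import manip
def snap(n,tag):
    c=manip.camera(n); cv2.imwrite(f'pics/{tag}.png',cv2.cvtColor(c['color'],cv2.COLOR_RGB2BGR)); np.save(f'pics/{tag}.npy',c,allow_pickle=True); return c
def load(tag): return np.load(f'pics/{tag}.npy',allow_pickle=True).item()
def ray(c,u,v):
    K=np.array(c['mtx']);k=c['k1']
    xy=np.array([(u-K[0,2])/K[0,0],(v-K[1,2])/K[1,1]])
    p=cv2.undistortPoints(np.array([[[u,v]]],float),K,np.array([k,0,0,0],float))[0,0]
    d=np.array(c['orientation'])@np.array([p[0],p[1],1.]); return np.array(c['eye'],float),d
def plane(c,u,v,z):
    e,d=ray(c,u,v); return e+d*(z-e[2])/d[2]
def proj(c,P):
    R=np.array(c['orientation']);p=R.T@(np.array(P,float)-np.array(c['eye']));s=p[:2]/p[2];s=s*(1+c['k1']*(s@s))
    K=np.array(c['mtx']);return (K[0,0]*s[0]+K[0,2],K[1,1]*s[1]+K[1,2])
E
python3 - <<'E'
from h import *
for n in('side','top','wrist'):
    c=snap(n,n+'0');print(n,c['eye'],np.round(c['orientation'],3).tolist(),c['mtx'],c['k1'])
print(manip.read_state(),manip.tcp_to_grasp)
E
```

```text
side [307.10853221 576.95799794 640.69699747] [[-0.939, -0.228, 0.257], [-0.344, 0.61, -0.714], [0.006, -0.759, -0.652]] [[374.62328081   0.         321.66674421]
 [  0.         374.62328081 196.73671627]
 [  0.           0.           1.        ]] -0.07984202095416347
top [346.45192114 -51.43314353 962.74447629] [[-0.013, -0.981, 0.194], [-1.0, 0.017, 0.022], [-0.025, -0.193, -0.981]] [[400.06425059   0.         321.76011668]
 [  0.         400.06425059 206.42788014]
 [  0.           0.           1.        ]] -0.06068640250819023
wrist [ 61.16590472 651.62888703 371.87484877] [[0.219, 0.924, 0.313], [0.976, -0.207, -0.072], [-0.002, 0.322, -0.947]] [[340.0529707    0.         320.45565643]
 [  0.         340.0529707  200.57929209]
 [  0.           0.           1.        ]] -0.0752347748771808
{'t': 0.15, 'qpos': array([ 1.17488623e+00,  2.45672470e-01,  1.55872396e+00,  1.26016177e-05,
        1.33868009e+00, -1.74091021e-01]), 'qd': array([ 4.89903191e-04, -1.18854098e-03, -2.46498506e-03, -3.47359040e-04,
       -1.44805253e-03,  4.89261188e-05]), 'joint_efforts': array([ 1.46076818e-03, -4.29984891e+01, -3.26554477e+01, -5.02727767e-05,
        3.53331183e-03,  6.18905418e-06]), 'ee_pos': array([142.82504531, 633.68677629, 230.42681222]), 'eef_rot': array([[-9.75498139e-01,  2.20006908e-01, -5.83566770e-04],
       [ 2.20007518e-01,  9.75497222e-01, -1.36435764e-03],
       [ 2.69099657e-04, -1.45931741e-03, -9.99998899e-01]]), 'wrist_force': array([-1.19662105, -0.08875183, -0.78835746]), 'wrist_torque': array([-0.04098417, -0.03268815, -0.00122683]), 'grip_width': 85.37748905337057} 18.700000000000003
```

View pics/side0.png

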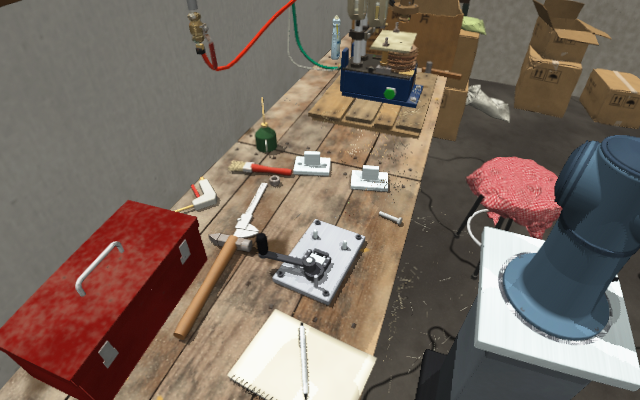

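View pics/top0.png

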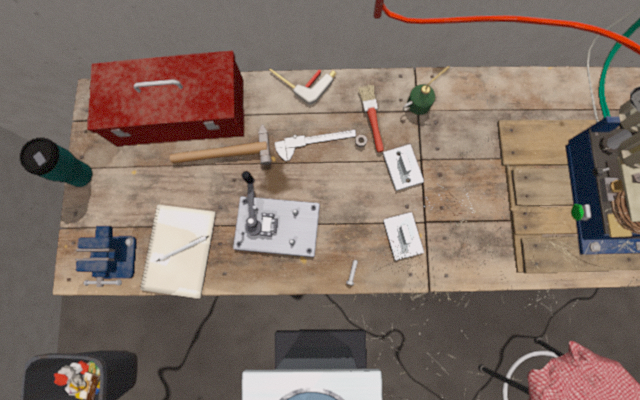

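View pics/wrist0.png

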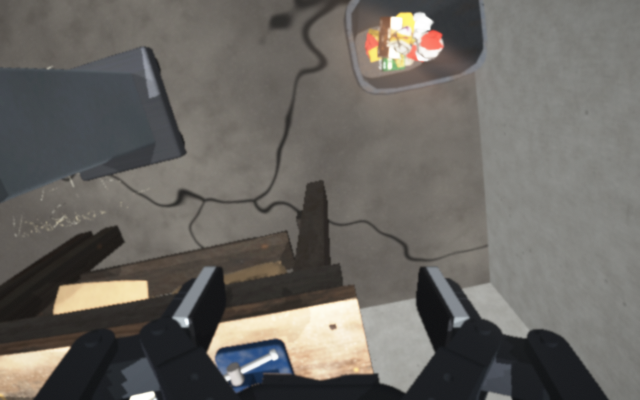

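```bash
python3 - <<'E'
from h import *
a=load('top0')['color'][140:270,225:435][:,:,::-1]
cv2.imwrite('pics/topz.png',cv2.resize(a,None,fx=3.8,fy=3.8,interpolation=cv2.INTER_CUBIC))
a=load('side0')['color'][140:310,230:410][:,:,::-1]
cv2.imwrite('pics/sidez.png',cv2.resize(a,None,fx=3.5,fy=3.5,interpolation=cv2.INTER_CUBIC))
E
```

```text
(no output)
```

View pics/topz.png

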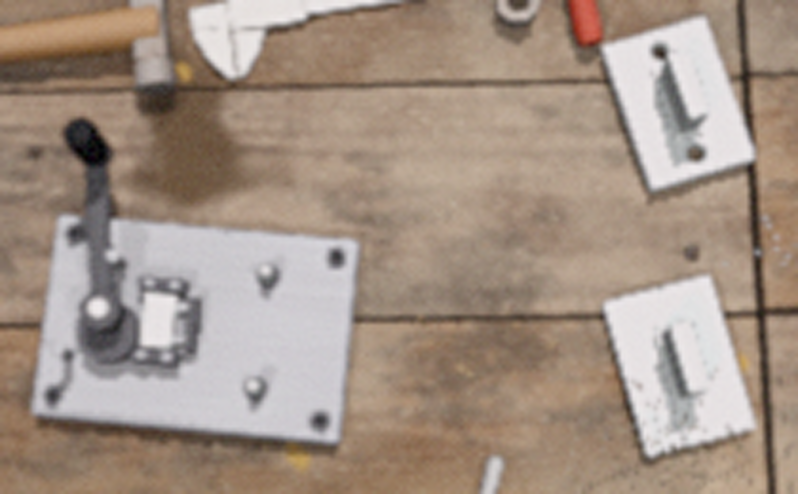

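View pics/sidez.png

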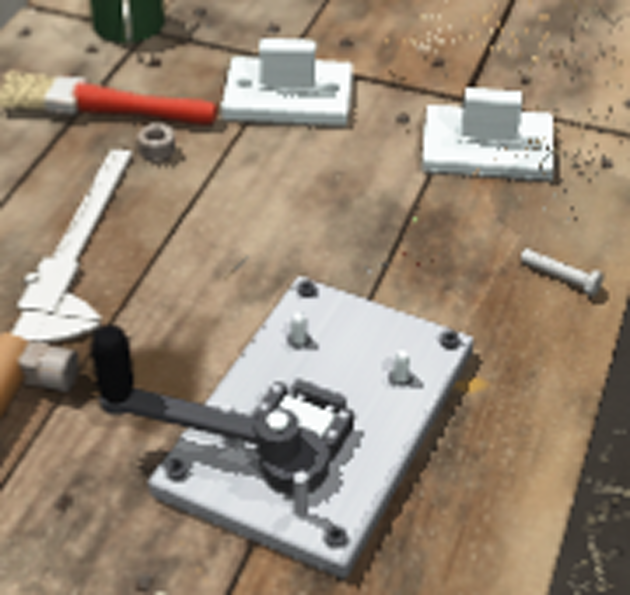

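```bash
python3 - <<'E'
from h import *
c=load('top0')
f=lambda U,V,z:plane(c,225+U/3.8-.4,140+V/3.8-.4,z)[:2].round(1)
for n,z,l in [('plate',12,[(602,45),(705,16),(754,160),(652,192)]),('holes',12,[(659,50),(695,153)]),('base',16,[(60,215),(357,240),(337,442),(35,414)]),('pins',36,[(267,270),(256,383)]),('knobtop',99.5,[(82,133)]),('pivot',70,[(98,308)])]:
    P=np.array([f(*p,z) for p in l]);print(n,P.tolist(),P.mean(0))
    if len(P)>1:print(np.degrees(np.arctan2(*(P[0]-P[1])[::-1])), np.linalg.norm(P[0]-P[1]))
    if len(P)>2: d=P[2]-P[1];print(np.degrees(np.arctan2(d[1],d[0])),np.linalg.norm(d))
c=load('side0')
g=lambda U,V,z:plane(c,230+U/3.5-.4,140+V/3.5-.4,z)[:2].round(1)
print('side pins',g(299,320,37),g(402,355,37)); print('holes',g(244,84,12),g(330,90,12)); print('knobtop',g(110,332,99.5))
print('base',[g(U,V,16) for U,V in [(305,278),(472,340),(345,566),(151,486)]])
E
```

```text
plate [[670.9, -184.6], [689.7, -253.2], [591.5, -279.1], [571.5, -212.3]] [ 630.9 -232.3]
105.32576697738037 71.12945943840711
-165.22485025876338 101.55811144364594
holes [[666.8, -221.7], [596.8, -241.3]] [ 631.8 -231.5]
15.642246457208744 72.69222792018415
base [[562.4, 168.0], [542.6, -22.9], [414.8, -9.0], [434.7, 180.6]] [488.625  79.175]
84.07849946040325 191.92407352909117
173.79269918037016 128.55368528361996
pins [[520.4, 32.7], [450.1, 39.4]] [485.25  36.05]
-5.444178159717799 70.61855280307006
knobtop [[593.0, 136.9]] [593.  136.9]
pivot [[492.6, 131.0]] [492.6 131. ]
side pins [519.1  31.5] [448.2  37.4]
holes [ 666.  -226.3] [ 597.  -243.2]
knobtop [594.2 134.5]
base [array([536.8, -26.2]), array([414.3,  -9.9]), array([434.9, 180.9]), array([559.4, 169. ])]
```

Call:
{"fn": "step_arm", "kwargs": {
  "plan": [0.085, -0.033, -0.036, -0.003, 0, 0, 0, 0.085, -0.033, -0.036, -0.003, 0, 0, 0, 0.085, -0.033, -0.036, -0.003, 0, 0, 0, 0.085, -0.033, -0.036, -0.003, 0, 0, 0, 0.085, -0.033, -0.036, -0.003, 0, 0, 0, 0.085, -0.033, -0.036, -0.003, 0, 0, 0, 0.085, -0.033, -0.036, -0.003, 0, 0, 0, 0.085, -0.033, -0.036, -0.003, 0, 0, 0, 0.085, -0.033, -0.036, -0.003, 0, 0, 0, 0.085, -0.033, -0.036, -0.003, 0, 0, 0, 0.085, -0.033, -0.036, -0.003, 0, 0, 0, 0.085, -0.033, -0.036, -0.003, 0, 0, 0, 0.085, -0.033, -0.036, -0.003, 0, 0, 0, 0.085, -0.033, -0.036, -0.003, 0, 0, 0, 0.085, -0.033, -0.036, -0.003, 0, 0, 0, 0.085, -0.033, -0.036, -0.003, 0, 0, 0, 0.085, -0.033, -0.036, -0.003, 0, 0, 0, 0.085, -0.033, -0.036, -0.003, 0, 0, 0]
}}

```text
t: 1.95
ee_pos: [586.3, -144.8, 282.5]
eef_rot: [[-0.977, 0.211, -0.001], [0.211, 0.977, -0.004], [0.0, -0.004, -1.0]]
wrist_force: [0.3, 0.9, 0.9]
grip_width: 85.3
```

Call:
{"fn": "step_arm", "kwargs": {
  "plan": [0.085, 0, 0, 0, 0, 0, 8.5, 0.085, 0, 0, 0, 0, 0, 8.5, 0.085, 0, 0, 0, 0, 0, 8.5, 0.085, 0, 0, 0, 0, 0, 8.5, 0.085, 0, 0, 0, 0, 0, 8.5, 0.085, 0, 0, 0, 0, 0, 8.5, 0.085, 0, 0, 0, 0, 0, 8.5, 0.085, 0, 0, 0, 0, 0, 8.5, 0.085, 0, 0, 0, 0, 0, 8.5, 0.085, 0, 0, 0, 0, 0, 8.5, 0.085, 0, 0, 0, 0, 0, 8.5, 0.085, 0, 0, 0, 0, 0, 8.5, 0.085, 0, 0, 0, 0, 0, 8.5, 0.085, 0, 0, 0, 0, 0, 8.5, 0.085, 0, 0, 0, 0, 0, 8.5, 0.085, 0, 0, 0, 0, 0, 8.5, 0.085, 0, 0, 0, 0, 0, 8.5, 0.085, 0, 0, 0, 0, 0, 8.5]
}}

```text
t: 3.75
ee_pos: [584.6, -151.1, 272.7]
eef_rot: [[0.975, 0.222, -0.015], [0.222, -0.975, 0.002], [-0.014, -0.005, -1.0]]
wrist_force: [-1.4, -0.1, 0.2]
grip_width: 84.9
```

```bash
cat >> h.py <<'E'
def to(p,yaw):
    """remaining move in tool axes (mm) and turn rotvec (deg) to get TCP at p, tool down, tool-y at world yaw deg"""
    from scipy.spatial.transform import Rotation as Ro
    s=manip.read_state();R=np.array(s['eef_rot']);a=np.radians(yaw)
    y=np.array([np.cos(a),np.sin(a),0]);z=np.array([0,0,-1.]);T=np.c_[np.cross(y,z),y,z]
    print('t',s['t'],'pos',s['ee_pos'].round(1),'F',s['wrist_force'].round(1),'w',round(s['grip_width'],1),'q6',s['qpos'].round(2))
    print('yaw',np.degrees(np.arctan2(R[1,1],R[0,1])).round(2),'tool shift',(R.T@(np.array(p)-s['ee_pos'])).round(2),'turn',Ro.from_matrix(R.T@T).as_rotvec(degrees=True).round(2))
E
python3 - <<'E'
from h import *
to([631.5,-232.5,200],-74.8); snap('wrist','w1')
E
```

```text
t 3.75 pos [ 584.6 -151.1  272.7] F [-1.4 -0.1  0.2] w 84.9 q6 [-0.44  0.12  1.63 -0.    1.41  0.91]
yaw -77.16 tool shift [28.65 90.14 71.85] turn [-0.33  0.8  -2.36]
```

View pics/w1.png

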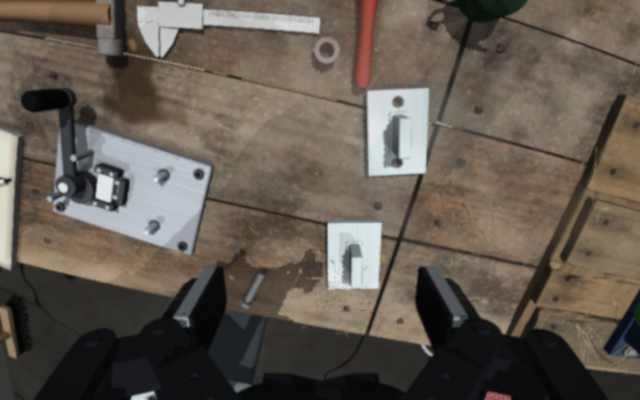

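```bash
python3 - <<'E'
from h import *
c=load('w1');im=c['color']
g=im.min(2)
m=((g>185)).astype(np.uint8); m[:, :300]=0; m[210:]=0; m[:,440:]=0;m[:85]=0
cs,_=cv2.findContours(m,cv2.RETR_EXTERNAL,cv2.CHAIN_APPROX_NONE)
k=max(cs,key=cv2.contourArea); b=cv2.boxPoints(cv2.minAreaRect(k));print(cv2.contourArea(k),b.tolist())
P=np.array([plane(c,*p,12)[:2] for p in b]);print(P.round(1).tolist(),P.mean(0))
for h in[(398,101),(397.5,162)]:print(plane(c,*h,12))
for h in[(162,174),(154,226)]:print('pin',plane(c,*h,36))
a=im[80:185,355:440][:,:,::-1];cv2.imwrite('pics/w1z.png',cv2.resize(a,None,fx=5.5,fy=5.5,interpolation=cv2.INTER_CUBIC))
a=im[120:260,40:220][:,:,::-1];cv2.imwrite('pics/w1y.png',cv2.resize(a,None,fx=4,fy=4,interpolation=cv2.INTER_CUBIC))
E
```

```text
4727.5 [[368.0, 89.0], [427.0, 89.0], [427.0, 174.0], [368.0, 174.0]]
[[669.6, -185.7], [685.3, -251.1], [590.0, -282.8], [573.6, -212.1]] [ 629.61318011 -232.92896429]
[ 664.75726788 -222.68792047   12.        ]
[ 596.1038074  -242.87105243   12.        ]
pin [525.90993822  26.34210102  36.        ]
pin [456.48505738  31.93064247  36.        ]
```

View pics/w1z.png

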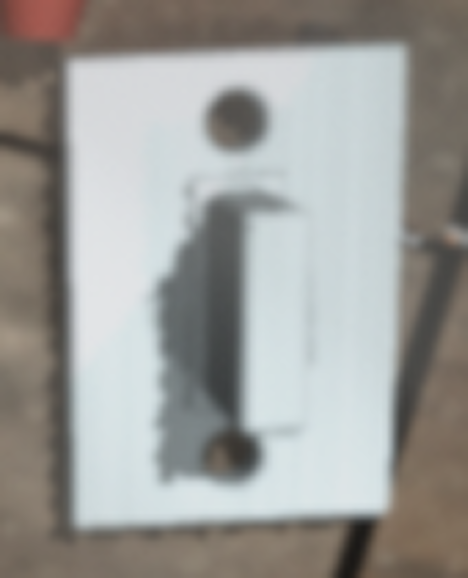

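View pics/w1y.png

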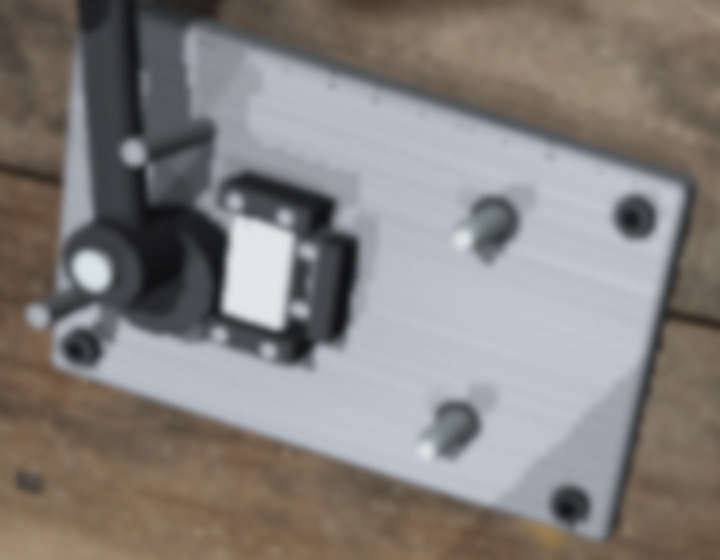

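Call:
{"fn": "step_arm", "kwargs": {
  "plan": [0.085, 0.009, 0.03, 0.03, -0.33, 0.8, -2.6, 0.085, 0.009, 0.03, 0.03, 0, 0, 0, 0.085, 0.008, 0.03, 0.03, 0, 0, 0, 0.085, 0, 0, 0.03, 0, 0, 0, 0.085, 0, 0, 0.03, 0, 0, 0, 0.085, 0, 0, 0, 0, 0, 0]
}}

```text
t: 4.4
ee_pos: [634.8, -234.9, 118.4]
eef_rot: [[0.96, 0.28, 0.004], [0.28, -0.96, -0.001], [0.003, 0.002, -1.0]]
wrist_force: [-0.7, -0.5, -1.2]
grip_width: 84.7
```

```bash
python3 - <<'E'
from h import *
to([630.5,-232.5,110],-74.5); snap('wrist','w2')
E
```

```text
t 4.4 pos [ 634.8 -234.9  118.4] F [-0.7 -0.5 -1.2] w 84.7 q6 [-0.52  0.42  1.56  0.    1.16  0.76]
yaw -73.74 tool shift [-3.52 -3.53  8.43] turn [ 0.12 -0.19  0.76]
```

View pics/w2.png

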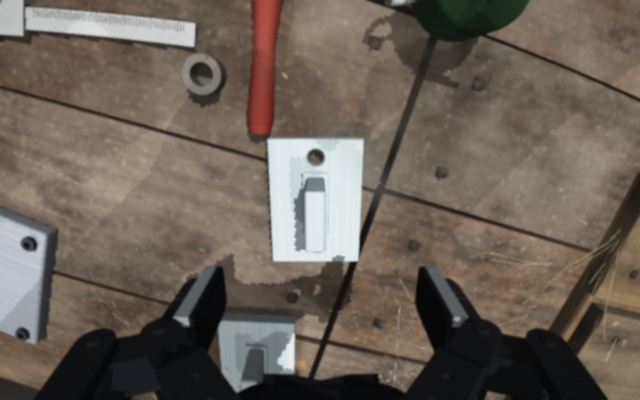

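```bash
python3 - <<'E'
from h import *
c=load('w2');im=c['color']
a=im[125:275,255:375][:,:,::-1];cv2.imwrite('pics/w2z.png',cv2.resize(a,None,fx=4,fy=4,interpolation=cv2.INTER_CUBIC))
print(c['eye'])
P=np.array([plane(c,*p,12)[:2] for p in[(267.5,138.5),(363.5,138),(358,262),(273,262)]]);print(P.round(1).tolist(),P.mean(0))
print(plane(c,316,157,12))
P=np.array([plane(c,*p,52)[:2] for p in[(306,191),(325.5,191),(324.5,252),(305.5,252)]]);print(P.round(1).tolist(),P.mean(0))
s=manip.read_state();print(proj(c,s['ee_pos']),proj(c,s['ee_pos']-[0,0,60]))
E
```

```text
[ 713.47026934 -211.91842624  260.29209015]
[[668.1, -185.5], [688.1, -252.5], [590.5, -280.6], [570.9, -213.4]] [ 629.39534636 -233.00111056]
[ 664.83763898 -223.21889474   12.        ]
[[649.7, -221.4], [653.2, -233.3], [611.3, -245.1], [607.6, -232.7]] [ 630.43861408 -233.11519677]
(np.float64(321.8542471234493), np.float64(269.49965746875586)) (np.float64(321.2963073666296), np.float64(220.9091017956911))
```

View pics/w2z.png

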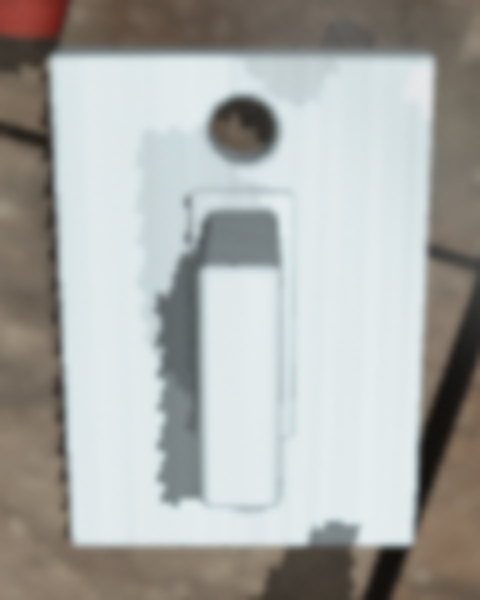

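Call:
{"fn": "step_arm", "kwargs": {
  "plan": [0.05, -0.004, -0.003, 0.02, 0, 0, 0.1, 0.05, 0, 0, 0.025, 0, 0, 0, 0.05, 0, 0, 0.025, 0, 0, 0, 0.05, 0, 0, 0.015, 0, 0, 0, 0.05, 0, 0, 0, 0, 0, 0],
  "grip_force": 60
}}

```text
t: 4.95
ee_pos: [639.5, -236.8, 46.8]
eef_rot: [[0.958, 0.285, 0.024], [0.286, -0.958, -0.012], [0.019, 0.019, -1.0]]
wrist_force: [-0.5, -0.3, 0.1]
grip_width: 50.1
```

```bash
python3 - <<'E'
from h import *
to([630.0,-233,17],-73.9)
E
```

```text
t 4.95 pos [ 639.5 -236.8   46.8] F [-0.5 -0.3  0.1] w 50.1 q6 [-0.52  0.51  1.58  0.    1.03  0.76]
yaw -73.42 tool shift [-8.59 -6.95 29.56] turn [ 1.07 -1.11  0.49]
```

Call:
{"fn": "step_arm", "kwargs": {
  "plan": [0.05, -0.0085, -0.007, 0, 1.1, -1.1, 0.5, 0.05, 0, 0, 0, 0, 0, 0]
}}

```text
t: 5.15
ee_pos: [630.5, -233.0, 50.0]
eef_rot: [[0.961, 0.278, 0.002], [0.278, -0.961, -0.001], [0.002, 0.001, -1.0]]
wrist_force: [-0.5, -1.1, 0.5]
grip_width: 49.6
```

```bash
python3 - <<'E'
from h import *
to([630.0,-233,17],-73.9)
E
```

```text
t 5.15 pos [ 630.5 -233.    50. ] F [-0.5 -1.1  0.5] w 49.6 q6 [-0.52  0.5   1.59  0.    1.05  0.77]
yaw -73.89 tool shift [-0.5  -0.15 33.04] turn [ 0.07 -0.1   0.01]
```

Call:
{"fn": "step_arm", "kwargs": {
  "plan": [0.05, -0.001, 0, 0.006, 0, 0, 0, 0.05, -0.001, 0, 0.006, 0, 0, 0, 0.05, -0.001, 0, 0.007, 0, 0, 0, 0.05, -0.001, 0, 0.007, 0, 0, 0, 0.05, 0, 0, 0.004, 0, 0, 0, 0.05, 0, 0, 0, 0, 0, 0]
}}

```text
t: 5.75
ee_pos: [627.7, -235.1, 20.5]
eef_rot: [[0.961, 0.278, 0.006], [0.278, -0.961, -0.003], [0.005, 0.004, -1.0]]
wrist_force: [-0.5, 0.5, 0.3]
grip_width: 50.1
```

```bash
python3 - <<'E'
from h import *
to([630.0,-233,17],-73.9);snap('wrist','w3')
E
```

```text
t 5.75 pos [ 627.7 -235.1   20.5] F [-0.5  0.5  0.3] w 50.1 q6 [-0.53  0.53  1.6   0.    1.    0.76]
yaw -73.87 tool shift [ 2.75 -1.44  3.51] turn [ 0.25 -0.28  0.03]
```

View pics/w3.png

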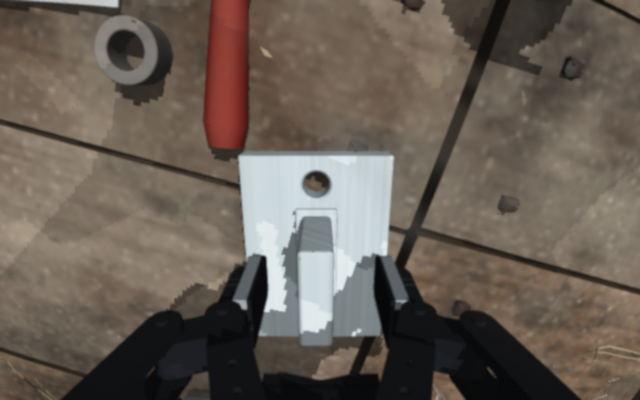

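Call:
{"fn": "step_arm", "kwargs": {
  "plan": [0.05, 0.0027, -0.0014, 0.003, 0.2, -0.2, 0, 0.05, 0, 0, 0, 0, 0, 0, 0, 0, 0, 0, 0, 0, 0, 0, 0, 0, 0, 0, 0, 0, 0, 0, 0, 0, 0, 0, 0, 0, 0, 0, 0, 0, 0, 0, 0, 0, 0, 0, 0, 0, 0, 0, 0, 0, 0, 0, 0, 0],
  "grip_force": 70
}}

```text
t: 6.6
ee_pos: [631.1, -233.1, 18.3]
eef_rot: [[0.961, 0.278, 0.003], [0.278, -0.961, -0.001], [0.003, 0.002, -1.0]]
wrist_force: [-0.0, -0.4, -1.1]
grip_width: 13.1
```

```bash
python3 - <<'E'
from h import *
to([630.0,-233,17],-73.9);snap('wrist','w4')
E
```

```text
t 6.6 pos [ 631.1 -233.1   18.3] F [-0.  -0.4 -1.1] w 13.1 q6 [-0.52  0.54  1.59  0.    1.    0.77]
yaw -73.86 tool shift [-1.04 -0.42  1.32] turn [ 0.11 -0.15  0.04]
```

View pics/w4.png

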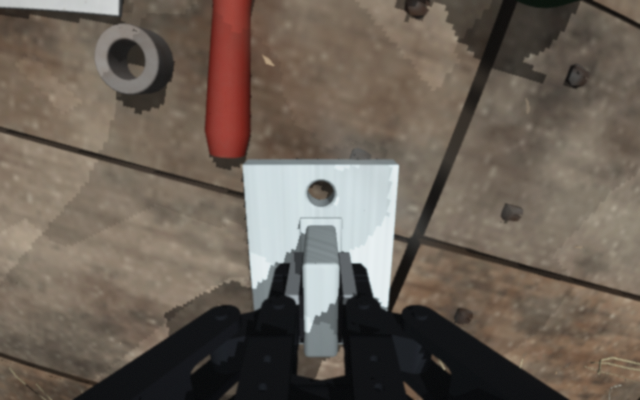

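Call:
{"fn": "step_arm", "kwargs": {
  "plan": [0, 0, 0, -0.01, 0, 0, 0, 0, 0, 0, -0.02, 0, 0, 0, 0, 0, 0, -0.03, 0, 0, 0, 0, 0, 0, -0.03, 0, 0, 0, 0, 0, 0, -0.03, 0, 0, 0, 0, 0, 0, -0.03, 0, 0, 0, 0, 0, 0, 0, 0, 0, 0]
}}

```text
t: 7.35
ee_pos: [625.2, -230.1, 167.1]
eef_rot: [[0.961, 0.278, -0.013], [0.278, -0.961, 0.007], [-0.01, -0.01, -1.0]]
wrist_force: [0.5, -0.9, -4.0]
grip_width: 12.5
```

Call:
{"fn": "step_arm", "kwargs": {
  "plan": [0, -0.01, -0.02, 0, 0, 0, 0, 0, -0.01, -0.027, 0, 0, 0, 0, 0, -0.01, -0.027, 0, 0, 0, 0, 0, -0.01, -0.027, 0, 0, 0, 0, 0, -0.01, -0.027, 0, 0, 0, 0, 0, -0.01, -0.027, 0, 0, 0, 0, 0, -0.01, -0.027, 0, 0, 0, 0, 0, -0.01, -0.027, 0, 0, 0, 0, 0, -0.01, -0.027, 0, 0, 0, 0, 0, -0.01, -0.027, 0, 0, 0, 0, 0, -0.01, -0.027, 0, 0, 0, 0, 0, -0.01, -0.027, 0, 0, 0, 0, 0, 0, 0, 0, 0, 0, 7, 0, 0, 0, 0, 0, 0, 7, 0, 0, 0, 0, 0, 0, 7, 0, 0, 0, 0, 0, 0, 0]
}}

```text
t: 8.95
ee_pos: [390.9, 57.5, 142.7]
eef_rot: [[0.993, -0.1, -0.06], [-0.098, -0.995, 0.021], [-0.062, -0.015, -0.998]]
wrist_force: [-0.6, -0.4, -5.6]
grip_width: 12.6
```

```bash
python3 - <<'E'
from h import *
to([420,45,130],-95.5);snap('wrist','w5')
E
```

```text
t 8.95 pos [390.9  57.5 142.7] F [-0.6 -0.4 -5.6] w 12.6 q6 [-0.15 -0.25  2.22  0.01  1.23  1.51]
yaw -95.71 tool shift [30.97  9.7  10.68] turn [-0.86  3.57 -0.19]
```

View pics/w5.png

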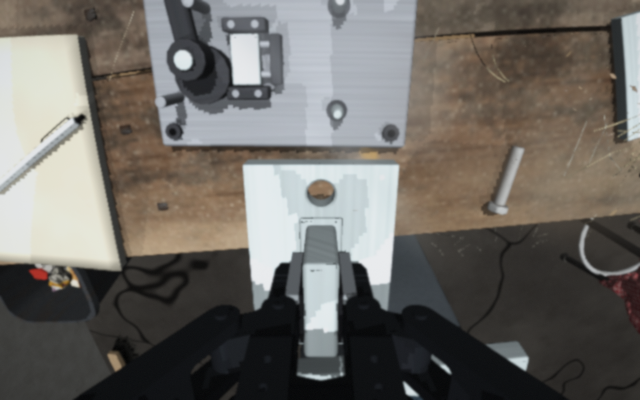

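Call:
{"fn": "step_arm", "kwargs": {
  "plan": [0, 0, 0.009, 0, -0.9, 3.6, 0, 0, 0, 0, 0, 0, 0, 0, 0, 0, 0, 0, 0, 0, 0]
}}

```text
t: 9.3
ee_pos: [388.2, 48.5, 140.2]
eef_rot: [[0.996, -0.091, -0.003], [-0.091, -0.996, 0.0], [-0.003, 0.0, -1.0]]
wrist_force: [0.3, 1.3, -5.6]
grip_width: 13.3
```

```bash
python3 - <<'E'
from h import *
to([420,45,130],-95.5);c=snap('wrist','w6');print(c['eye'])
a=c['color'][0:240,140:460][:,:,::-1];cv2.imwrite('pics/w6z.png',cv2.resize(a,None,fx=2.5,fy=2.5,interpolation=cv2.INTER_CUBIC))
E
```

```text
t 9.3 pos [388.2  48.5 140.2] F [ 0.3  1.3 -5.6] w 13.3 q6 [-0.17 -0.3   2.27 -0.    1.18  1.5 ]
yaw -95.25 tool shift [32.01  0.63 10.1 ] turn [0.01 0.2  0.25]
[470.83300313  40.45449455 281.47884504]
```

View pics/w6z.png

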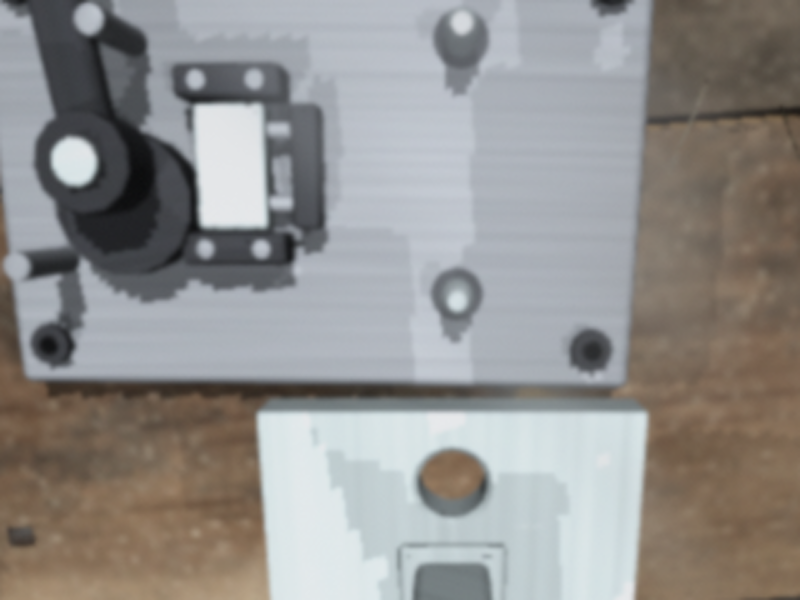

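```bash
python3 - <<'E'
from h import *
c=load('w6')
q=lambda U,V,z:plane(c,140+(U+.5)/2.5-.5,(V+.5)/2.5-.5,z)
a,b=q(461,23,38),q(457,299,38);d=a-b
print(a,b,'mid',(a+b)/2,np.linalg.norm(d),np.degrees(np.arctan2(d[1],d[0])))
h=q(452,481,133.9);print('hole',h,'minus tcp',h-[388.2,48.5,0])
# base edges bottom (z16) and plate front edge
for l,z in [([(30,378),(622,383)],16),([(650,20),(628,380)],16),([(262,411),(645,411)],133.9)]:
    p=[q(*x,z) for x in l];e=p[1]-p[0];print(np.round(p,1).tolist(),np.degrees(np.arctan2(e[1],e[0])))
c=load('w4');h=plane(c,321,191.5,12);print('w4 hole',h-[631.1,-233.1,0])
E
```

```text
[517.68225285  33.72436265  38.        ] [447.12448609  41.09487272  38.        ] mid [482.40336947  37.40961769  38.        ] 70.94168639522117 -5.963525657265061
hole [424.14133363  44.64771939 133.9       ] minus tcp [ 35.94133363  -3.85228061 133.9       ]
[[433.8, 179.7, 16.0], [414.4, -8.5, 16.0]] -95.9042810153521
[[518.4, -20.4, 16.0], [415.2, -10.5, 16.0]] 174.5314823173429
[[440.2, 77.1, 133.9], [434.0, 9.3, 133.9]] -95.21962945620375
w4 hole [34.95450871  9.48666276 12.        ]
```

Call:
{"fn": "step_arm", "kwargs": {
  "plan": [0, -0.004, 0, 0.014, 0, 0.2, 0.5, 0, -0.004, 0, 0.014, 0, 0, 0, 0, -0.003, 0, 0.014, 0, 0, 0, 0, 0, 0, 0.014, 0, 0, 0, 0, 0, 0, 0.014, 0, 0, 0, 0, 0, 0, 0, 0, 0, 0]
}}

```text
t: 9.95
ee_pos: [379.1, 50.1, 68.8]
eef_rot: [[0.995, -0.096, -0.002], [-0.096, -0.995, 0.002], [-0.002, -0.001, -1.0]]
wrist_force: [0.2, 0.3, -4.9]
grip_width: 13.0
```

```bash
python3 - <<'E'
from h import *
to([377,48,63],-95.75);c=snap('wrist','w7');print(c['eye'])
a=c['color'][0:240,140:460][:,:,::-1];cv2.imwrite('pics/w7z.png',cv2.resize(a,None,fx=2.5,fy=2.5,interpolation=cv2.INTER_CUBIC))
E
```

```text
t 9.95 pos [379.1  50.1  68.8] F [ 0.2  0.3 -4.9] w 13.0 q6 [-0.17 -0.18  2.33  0.    1.    1.5 ]
yaw -95.54 tool shift [-1.85  2.28  5.81] turn [-0.08  0.11  0.21]
[461.4167911   41.34388107 210.21478779]
```

View pics/w7z.png

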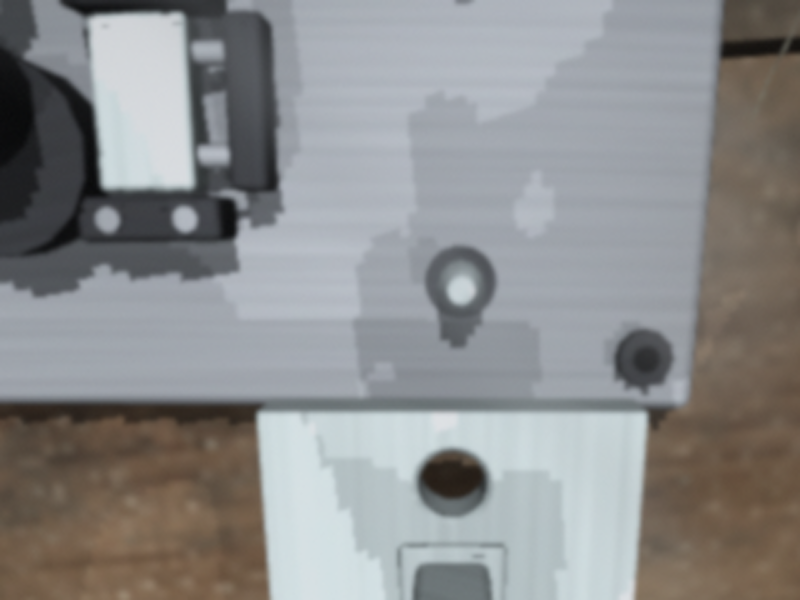

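```bash
python3 - <<'E'
from h import *
c=load('w7')
q=lambda U,V,z:plane(c,140+(U+.5)/2.5-.5,(V+.5)/2.5-.5,z)
b=q(461,287,38);b2=q(461,280,33);print(b,b2)
f=np.radians(-5.75);print('nest',b+36*np.array([np.cos(f),np.sin(f),0]))
h=q(452.5,481,68.8-6.3);print('hole',h,'minus tcp',h-[379.1,50.1,0]-36*np.array([.995,-.096,0]))
for l,z in [([(722,20),(690,400)],16),([(0,404),(655,404)],16),([(262,411),(645,411)],62.5)]:
    p=[q(*x,z) for x in l];e=p[1]-p[0];print(np.round(p,1).tolist(),np.degrees(np.arctan2(e[1],e[0])))
E
```

```text
[447.1937766   41.13867674  38.        ] [448.17197955  41.00289346  33.        ]
nest [483.01264326  37.53190652  38.        ]
hole [414.96271251  45.91284507  62.5       ] minus tcp [ 4.27125071e-02 -7.31154933e-01  6.25000000e+01]
[[495.2, -18.1, 16.0], [414.8, -9.7, 16.0]] 174.07270760398652
[[429.9, 152.6, 16.0], [414.6, -1.5, 16.0]] -95.64903623553177
[[431.2, 78.4, 62.5], [424.7, 10.6, 62.5]] -95.4877157382538
```

Call:
{"fn": "step_arm", "kwargs": {
  "plan": [0, 0.02, 0, 0, 0, 0.1, 0.25, 0, 0.021, 0, 0, 0, 0, 0, 0, 0.021, 0, 0, 0, 0, 0, 0, 0.021, 0, 0, 0, 0, 0, 0, 0.015, 0, 0, 0, 0, 0, 0, 0, 0, 0, 0, 0, 0]
}}

```text
t: 10.6
ee_pos: [486.2, 39.7, 75.5]
eef_rot: [[0.995, -0.099, 0.009], [-0.099, -0.995, 0.001], [0.009, -0.002, -1.0]]
wrist_force: [-0.7, 0.1, -5.5]
grip_width: 13.0
```

```bash
python3 - <<'E'
from h import *
to([482.7,38.2,62],-95.8)
E
```

```text
t 10.6 pos [486.2  39.7  75.5] F [-0.7  0.1 -5.5] w 13.0 q6 [-0.15  0.07  2.07  0.    0.99  1.52]
yaw -95.65 tool shift [-3.42  1.88 13.43] turn [-0.09 -0.52  0.15]
```

Call:
{"fn": "step_arm", "kwargs": {
  "plan": [0, -0.0034, 0.0019, 0.006, -0.1, -0.5, 0.15, 0, 0, 0, 0.006, 0, 0, 0, 0, 0, 0, 0, 0, 0, 0]
}}

```text
t: 10.9
ee_pos: [481.5, 38.3, 63.2]
eef_rot: [[0.995, -0.101, -0.001], [-0.101, -0.995, -0.0], [-0.001, 0.0, -1.0]]
wrist_force: [0.3, -0.7, -5.0]
grip_width: 13.1
```

```bash
python3 - <<'E'
from h import *
to([482.7,38.2,62],-95.8);c=snap('wrist','w8')
a=c['color'][100:300,220:420][:,:,::-1];cv2.imwrite('pics/w8z.png',cv2.resize(a,None,fx=3,fy=3,interpolation=cv2.INTER_CUBIC))
E
```

```text
t 10.9 pos [481.5  38.3  63.2] F [ 0.3 -0.7 -5. ] w 13.1 q6 [-0.16  0.09  2.08 -0.    0.98  1.52]
yaw -95.78 tool shift [1.17 0.02 1.2 ] turn [0.01 0.07 0.02]
```

View pics/w8z.png

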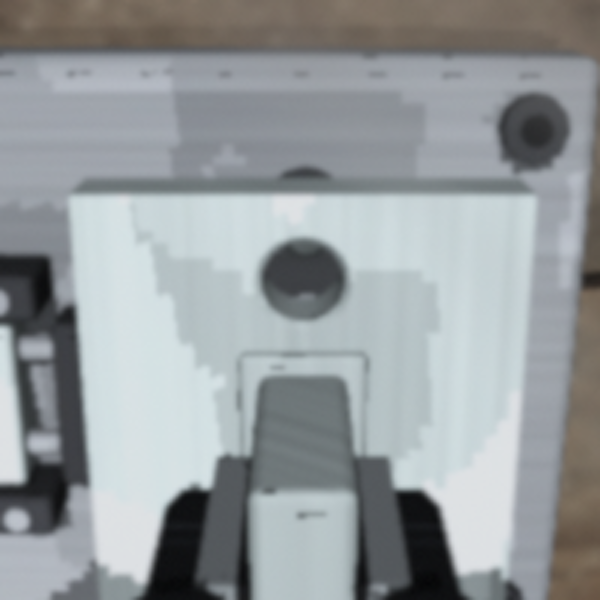

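```bash
python3 - <<'E'
from h import *
c=load('w8')
q=lambda U,V,z:plane(c,220+(U+.5)/3-.5,100+(V+.5)/3-.5,z)
h=q(303.5,279,63.2-6.3);print('hole',h);print('tip blob range',q(303,290,38),q(303,305,38));print('pinbase far edge',q(305,168,17))
print('expected hole centre from pin est',proj(c,[482.7+35.8,37.5-3.6,38]),[220+303/3,100+299/3])
E
```

```text
hole [517.16166783  33.95380581  56.9       ]
tip blob range [509.23343238  34.81064277  38.        ] [506.51785859  35.08353763  38.        ]
pinbase far edge [526.13051958  32.71994643  17.        ]
expected hole centre from pin est (np.float64(320.62624814346003), np.float64(178.89546700800045)) [321.0, 199.66666666666669]
```

```bash
python3 - <<'E'
from h import *
c=load('w8')
for P in [(523.5,33.4,16),(523.5,33.4,33),(521,33.6,38),(524,33.4,33)]:
    u,v=proj(c,P);print(P,(u-220+.5)*3,(v-100+.5)*3)
E
```

```text
(523.5, 33.4, 16) 303.2774088071466 181.53078630691493
(523.5, 33.4, 33) 303.341618932623 202.34383971620696
(521, 33.6, 38) 303.6664061928988 223.73720276528942
(524, 33.4, 33) 303.05086663057756 199.51990733587363
```

```bash
python3 - <<'E'
from h import *
c=load('w7')
q=lambda U,V,z:plane(c,140+(U+.5)/2.5-.5,(V+.5)/2.5-.5,z)
print(q(461,280,16),q(427,280,16),q(495,280,16),q(461,246,16),q(461,318,16))
c=load('w6')
print(q(462,38,16),q(457,293,16), q(462,10,16),q(462,68,16))
c=load('w7')
a=c['color'][90:150,290:360][:,:,::-1];cv2.imwrite('pics/w7y.png',cv2.resize(a,None,fx=9,fy=9,interpolation=cv2.INTER_NEAREST))
E
```

```text
[446.90142082  40.97018293  16.        ] [447.63019125  48.50799517  16.        ] [446.18440281  33.4306578   16.        ] [454.21596123  40.2872594   16.        ] [438.5445928   41.74979809  16.        ]
[517.95399663  33.18328579  16.        ] [446.78354432  40.99143068  16.        ] [525.28339273  32.53438163  16.        ] [510.01179679  33.8857627   16.        ]
```

View pics/w7y.png

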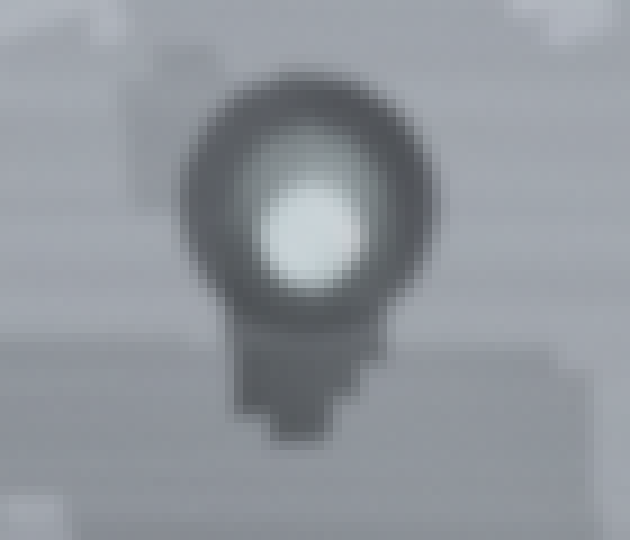

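Call:
{"fn": "step_arm", "kwargs": {
  "plan": [0, 0.0012, 0, 0.002, 0, 0, 0, 0, 0, 0, 0.002, 0, 0, 0, 0, 0, 0, 0, 0, 0, 0]
}}

```text
t: 11.25
ee_pos: [481.9, 38.4, 59.0]
eef_rot: [[0.995, -0.1, -0.002], [-0.1, -0.995, 0.0], [-0.002, 0.0, -1.0]]
wrist_force: [0.1, -0.1, -5.7]
grip_width: 12.9
```

```bash
python3 - <<'E'
from h import *
to([482.6,38.1,34.3],-95.8)
E
```

```text
t 11.25 pos [481.9  38.4  59. ] F [ 0.1 -0.1 -5.7] w 12.9 q6 [-0.16  0.1   2.08 -0.    0.97  1.52]
yaw -95.76 tool shift [ 0.72  0.27 24.7 ] turn [0.01 0.09 0.04]
```

Call:
{"fn": "step_arm", "kwargs": {
  "plan": [0, 0.0009, 0.0003, 0.002, 0, 0.1, 0, 0, 0, 0, 0.002, 0, 0, 0, 0, 0, 0, 0.002, 0, 0, 0]
}}

```text
t: 11.55
ee_pos: [483.2, 38.0, 53.0]
eef_rot: [[0.995, -0.1, 0.001], [-0.1, -0.995, -0.0], [0.001, 0.0, -1.0]]
wrist_force: [-0.5, -1.1, -4.3]
grip_width: 13.4
```

```bash
python3 - <<'E'
from h import *
to([482.6,38.1,34.3],-95.8)
E
```

```text
t 11.55 pos [483.2  38.   53. ] F [-0.5 -1.1 -4.3] w 13.4 q6 [-0.16  0.11  2.08 -0.    0.95  1.52]
yaw -95.76 tool shift [-0.62 -0.05 18.65] turn [ 0.01 -0.07  0.04]
```

Call:
{"fn": "step_arm", "kwargs": {
  "plan": [0, -0.0004, 0, 0.002, 0, 0, 0, 0, 0, 0, 0.002, 0, 0, 0, 0, 0, 0, 0.002, 0, 0, 0]
}}

```text
t: 11.85
ee_pos: [482.8, 38.0, 46.4]
eef_rot: [[0.995, -0.1, 0.001], [-0.1, -0.995, -0.0], [0.001, 0.0, -1.0]]
wrist_force: [0.3, 0.0, -6.7]
grip_width: 13.2
```

```bash
python3 - <<'E'
from h import *
to([482.6,38.1,34.3],-95.8)
E
```

```text
t 11.85 pos [482.8  38.   46.4] F [ 0.3  0.  -6.7] w 13.2 q6 [-0.16  0.12  2.08 -0.    0.94  1.52]
yaw -95.76 tool shift [-0.17 -0.07 12.06] turn [ 0.01 -0.06  0.04]
```

Call:
{"fn": "step_arm", "kwargs": {
  "plan": [0, -0.0002, 0, 0.002, 0, 0, 0, 0, 0, 0, 0.002, 0, 0, 0, 0, 0, 0, 0.002, 0, 0, 0, 0, 0, 0, 0.002, 0, 0, 0]
}}

```text
t: 12.25
ee_pos: [482.6, 38.1, 37.6]
eef_rot: [[0.995, -0.1, 0.001], [-0.1, -0.995, -0.0], [0.001, 0.0, -1.0]]
wrist_force: [-0.7, -0.0, -4.7]
grip_width: 12.6
```

```bash
python3 - <<'E'
from h import *
to([482.6,38.1,34.3],-95.8)
E
```

```text
t 12.25 pos [482.6  38.1  37.6] F [-0.7 -0.  -4.7] w 12.6 q6 [-0.16  0.14  2.08 -0.    0.92  1.52]
yaw -95.76 tool shift [ 0.02 -0.05  3.3 ] turn [ 0.01 -0.06  0.04]
```

Call:
{"fn": "step_arm", "kwargs": {
  "plan": [0, 0, 0, 0.0015, 0, 0, 0, 0, 0, 0, 0.0015, 0, 0, 0, 0, 0, 0, 0.001, 0, 0, 0]
}}

```text
t: 12.55
ee_pos: [482.6, 38.0, 34.2]
eef_rot: [[0.995, -0.1, -0.001], [-0.1, -0.995, -0.0], [-0.001, 0.0, -1.0]]
wrist_force: [-10.4, 0.3, 16.3]
grip_width: 13.1
```

```bash
python3 - <<'E'
from h import *
to([482.6,38.1,34.3],-95.8)
E
```

```text
t 12.55 pos [482.6  38.   34.2] F [-10.4   0.3  16.3] w 13.1 q6 [-0.16  0.15  2.08 -0.    0.91  1.52]
yaw -95.75 tool shift [ 0.03 -0.05 -0.05] turn [0.01 0.04 0.05]
```

Call:
{"fn": "step_arm", "kwargs": {
  "plan": [0, 0, 0, -0.0005, 0, 0, 0, 0.05, 0, 0, 0, 0, 0, 0, 0.05, 0, 0, 0, 0, 0, 0, 0.05, 0, 0, 0, 0, 0, 0, 0.05, 0, 0, 0, 0, 0, 0]
}}

```text
t: 13.05
ee_pos: [485.9, 37.5, 37.3]
eef_rot: [[0.995, -0.1, 0.006], [-0.1, -0.995, -0.001], [0.007, 0.001, -1.0]]
wrist_force: [0.0, -0.0, -0.5]
grip_width: 50.0
```

```bash
python3 - <<'E'
from h import *
to([482.6,38.1,110],-95.8)
E
```

```text
t 13.05 pos [485.9  37.5  37.3] F [ 0.  -0.  -0.5] w 50.0 q6 [-0.16  0.14  2.08 -0.    0.91  1.52]
yaw -95.75 tool shift [ -2.84  -0.18 -72.69] turn [ 0.03 -0.38  0.05]
```

Released. Raise above the knob's height and look.

Call:
{"fn": "step_arm", "kwargs": {
  "plan": [0.05, 0, 0, -0.02, 0, -0.4, 0, 0.05, 0, 0, -0.025, 0, 0, 0, 0.05, 0, 0, -0.025, 0, 0, 0, 0.07, 0, 0, -0.025, 0, 0, 0, 0.07, 0, 0, -0.02, 0, 0, 0, 0.07, 0, 0, 0, 0, 0, 0]
}}

```text
t: 13.65
ee_pos: [485.9, 37.5, 156.5]
eef_rot: [[0.995, -0.1, -0.001], [-0.1, -0.995, -0.0], [-0.001, 0.001, -1.0]]
wrist_force: [0.9, 0.3, -0.4]
grip_width: 69.8
```

```bash
python3 - <<'E'
from h import *
to([482.6,38.1,140],-95.8);snap('wrist','w9');c=snap('side','s9')
a=c['color'][140:310,230:410][:,:,::-1]
cv2.imwrite('pics/s9z.png',cv2.resize(a,None,fx=3.5,fy=3.5,interpolation=cv2.INTER_CUBIC))
E
```

```text
t 13.65 pos [485.9  37.5 156.5] F [ 0.9  0.3 -0.4] w 69.8 q6 [-0.16 -0.06  2.03 -0.    1.17  1.52]
yaw -95.77 tool shift [-3.31 -0.26 16.49] turn [0.03 0.05 0.03]
```

View pics/w9.png

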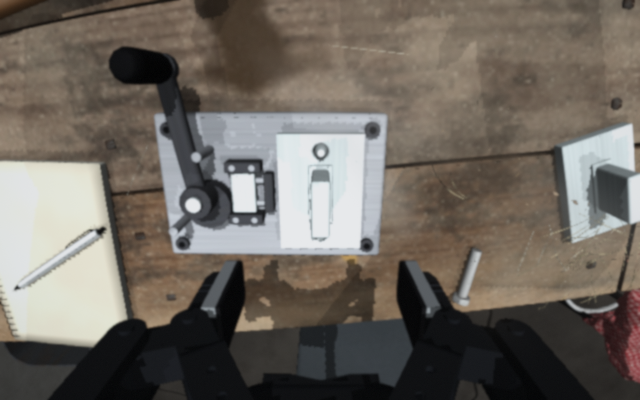

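View pics/s9z.png

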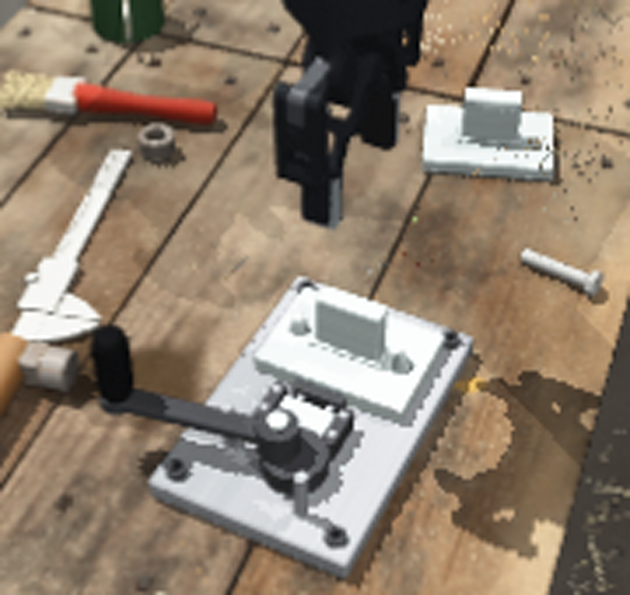

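```bash
python3 - <<'E'
from h import *
c=load('w9')
a=c['color'][30:230,90:250][:,:,::-1];cv2.imwrite('pics/w9z.png',cv2.resize(a,None,fx=3,fy=3,interpolation=cv2.INTER_CUBIC))
print(proj(c,(592.1,140.4,99.5)),proj(c,(592.1,140.4,49.5)),proj(c,(492.3,133.5,70)))
to([592.1,140.4,150],-86)
E
```

```text
(np.float64(118.7322300900176), np.float64(65.1027172529243)) (np.float64(158.0883701805968), np.float64(68.42354130843282)) (np.float64(186.8225130143814), np.float64(210.78872560940692))
t 13.75 pos [483.9  37.8 153.3] F [ 0.5  0.2 -0.3] w 70.2 q6 [-0.16 -0.05  2.03 -0.    1.17  1.52]
yaw -95.77 tool shift [  97.4  -113.      2.64] turn [-0.02  0.39 -9.77]
```

View pics/w9z.png

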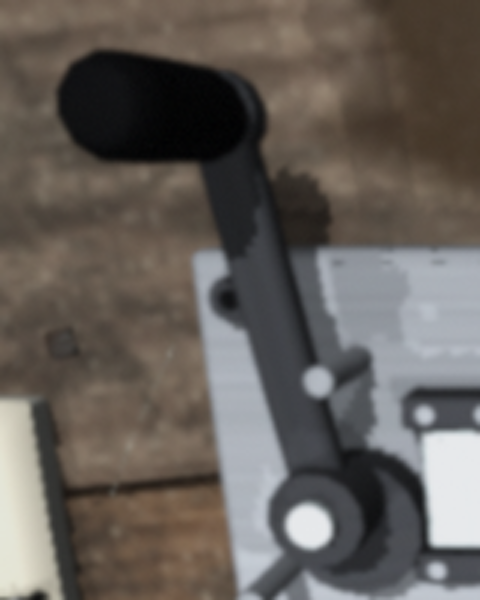

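Call:
{"fn": "step_arm", "kwargs": {
  "plan": [0.07, 0.024, -0.028, 0, 0, 0.2, -5, 0.07, 0.026, -0.026, 0, 0, 0, -4.5, 0.07, 0.028, -0.023, 0, 0, 0, 0, 0.07, 0.02, -0.02, 0, 0, 0, 0, 0.07, 0, 0, 0, 0, 0, 0]
}}

```text
t: 14.25
ee_pos: [579.6, 138.0, 141.7]
eef_rot: [[0.997, 0.069, -0.018], [0.069, -0.998, 0.0], [-0.018, -0.001, -1.0]]
wrist_force: [-0.0, -0.5, -0.6]
grip_width: 69.8
```

```bash
python3 - <<'E'
from h import *
to([592.7,138.8,130],-86)
E
```

```text
t 14.25 pos [579.6 138.  141.7] F [-0.  -0.5 -0.6] w 69.8 q6 [0.04 0.23 1.75 0.   1.18 1.54]
yaw -86.04 tool shift [13.29  0.09 11.45] turn [-0.07  1.04 -0.04]
```

Call:
{"fn": "step_arm", "kwargs": {
  "plan": [0.07, 0.0125, 0, 0.003, 0, 1, 0, 0.07, 0, 0, 0, 0, 0, 0]
}}

```text
t: 14.45
ee_pos: [590.8, 138.6, 134.5]
eef_rot: [[0.998, 0.07, -0.005], [0.07, -0.998, 0.001], [-0.005, -0.001, -1.0]]
wrist_force: [0.8, -0.1, -0.4]
grip_width: 69.5
```

```bash
python3 - <<'E'
from h import *
to([592.7,138.8,60],-86);snap('wrist','w10')
E
```

```text
t 14.45 pos [590.8 138.6 134.5] F [ 0.8 -0.1 -0.4] w 69.5 q6 [0.04 0.25 1.74 0.   1.16 1.54]
yaw -86.01 tool shift [2.270e+00 4.000e-02 7.449e+01] turn [-0.06  0.3  -0.01]
```

View pics/w10.png

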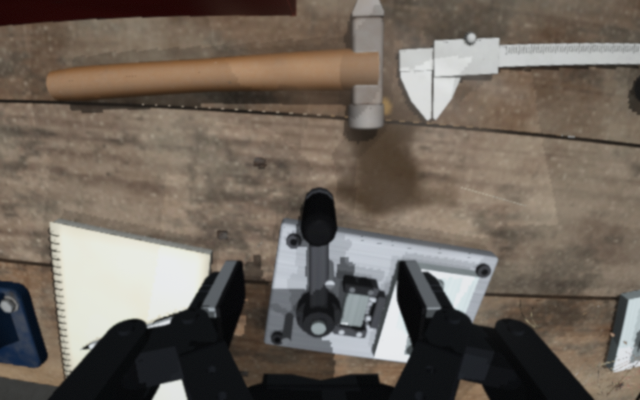

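```bash
python3 - <<'E'
from h import *
c=load('w10');print(plane(c,319,229,99.5),plane(c,318.5,328,70))
g=c['color'].max(2);print([ (v,g[v,308:332:4].tolist()) for v in range(184,256,6)])
E
```

```text
[595.79976253 139.34065004  99.5       ] [502.22161017 133.43213158  70.        ]
[(184, [124, 122, 125, 135, 134, 127]), (190, [115, 42, 49, 57, 46, 77]), (196, [50, 10, 9, 10, 10, 29]), (202, [9, 10, 10, 9, 9, 9]), (208, [8, 10, 11, 10, 11, 11]), (214, [8, 11, 14, 14, 12, 12]), (220, [16, 18, 21, 25, 19, 16]), (226, [21, 25, 26, 26, 26, 22]), (232, [24, 24, 24, 25, 25, 27]), (238, [22, 24, 25, 24, 24, 23]), (244, [83, 23, 21, 23, 31, 90]), (250, [91, 81, 85, 84, 84, 108])]
```

Call:
{"fn": "step_arm", "kwargs": {
  "plan": [0.07, 0.002, 0, 0.012, 0, 0.3, 0, 0.07, 0, 0, 0.015, 0, 0, 0, 0.07, 0, 0, 0.015, 0, 0, 0, 0.07, 0, 0, 0.01, 0, 0, 0, 0.07, 0, 0, 0, 0, 0, 0]
}}

```text
t: 15.0
ee_pos: [589.5, 136.5, 76.3]
eef_rot: [[0.998, 0.066, -0.004], [0.066, -0.998, 0.001], [-0.004, -0.001, -1.0]]
wrist_force: [-0.2, 0.1, -1.0]
grip_width: 69.7
```

```bash
python3 - <<'E'
from h import *
to([593,138.8,61],-86)
E
```

```text
t 15.0 pos [589.5 136.5  76.3] F [-0.2  0.1 -1. ] w 69.7 q6 [0.04 0.33 1.76 0.   1.05 1.54]
yaw -86.19 tool shift [ 3.66 -2.03 15.26] turn [-0.05  0.25 -0.19]
```

Call:
{"fn": "step_arm", "kwargs": {
  "plan": [0.07, 0.003, -0.002, 0.007, 0, 0.2, 0.2, 0.07, 0, 0, 0.006, 0, 0, 0, 0.07, 0, 0, 0, 0, 0, 0, 0.01, 0, 0, 0, 0, 0, 0, 0.01, 0, 0, 0, 0, 0, 0, 0.01, 0, 0, 0, 0, 0, 0, 0.01, 0, 0, 0, 0, 0, 0, 0.01, 0, 0, 0, 0, 0, 0, 0.01, 0, 0, 0, 0, 0, 0],
  "grip_force": 50
}}

```text
t: 15.9
ee_pos: [593.7, 140.0, 63.6]
eef_rot: [[0.998, 0.064, 0.002], [0.064, -0.998, 0.002], [0.003, -0.002, -1.0]]
wrist_force: [0.3, 1.3, -1.3]
grip_width: 20.7
```

```bash
python3 - <<'E'
from h import *
to([593,138.8,61],-86);snap('wrist','w11')
E
```

```text
t 15.9 pos [593.7 140.   63.6] F [ 0.3  1.3 -1.3] w 20.7 q6 [0.05 0.35 1.76 0.   1.03 1.55]
yaw -86.35 tool shift [-0.77  1.16  2.57] turn [-0.11 -0.15 -0.35]
```

View pics/w11.png

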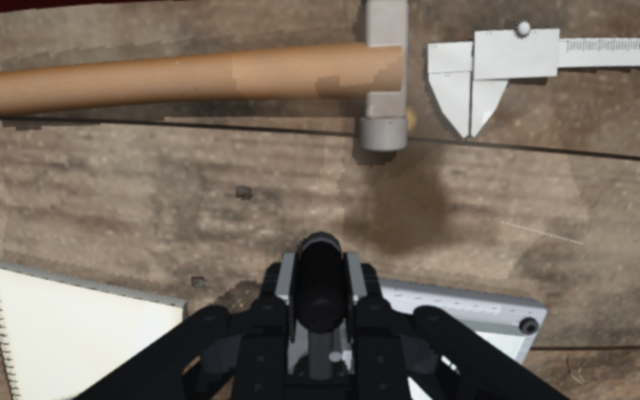

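Call:
{"fn": "step_arm", "kwargs": {
  "plan": [0.01, -0.0004, -0.0087, 0, 0, 0, -5, 0.01, -0.0004, -0.0087, 0, 0, 0, -5, 0.01, -0.0004, -0.0087, 0, 0, 0, -5]
}}

```text
t: 16.25
ee_pos: [589.2, 164.3, 63.6]
eef_rot: [[0.946, 0.324, 0.003], [0.324, -0.946, 0.001], [0.003, -0.0, -1.0]]
wrist_force: [0.0, 1.1, -1.6]
grip_width: 20.3
```

```bash
cat >> h.py <<'E'
def lev():
    s=manip.read_state();p=s['ee_pos'];R=s['eef_rot'];d=p[:2]-[492.6,133.2]
    print('lever ang world',np.degrees(np.arctan2(d[1],d[0])).round(2),'r',np.hypot(*d).round(2),'tool x ang',np.degrees(np.arctan2(R[1,0],R[0,0])).round(2))
    F=s['wrist_force'];u=d/np.hypot(*d);print('F rad',(F[:2]@u).round(2),'F tan',(F[1]*u[0]-F[0]*u[1]).round(2),F.round(1),s['wrist_torque'].round(2),'z',p[2].round(1),'w',round(s['grip_width'],1))
E
python3 - <<'E'
from h import *
lev();to([593,138.8,61],-86)
E
```

```text
lever ang world 17.86 r 101.45 tool x ang 18.88
F rad 0.35 F tan 1.03 [ 0.   1.1 -1.6] [ 0.12 -0.   -0.38] z 63.6 w 20.3
t 16.25 pos [589.2 164.3  63.6] F [ 0.   1.1 -1.6] w 20.3 q6 [0.09 0.36 1.75 0.   1.03 1.33]
yaw -71.12 tool shift [-4.64 25.39  2.55] turn [-0.04 -0.19 14.88]
```

Call:
{"fn": "step_arm", "kwargs": {
  "plan": [0.01, -0.0008, -0.0087, 0, 0, 0, -5, 0.01, -0.0005, -0.0087, 0, 0, 0, -5, 0.01, -0.0005, -0.0087, 0, 0, 0, -5, 0.01, -0.0005, -0.0087, 0, 0, 0, -5]
}}

```text
t: 16.65
ee_pos: [572.7, 195.6, 63.6]
eef_rot: [[0.774, 0.633, 0.007], [0.633, -0.774, 0.005], [0.008, 0.001, -1.0]]
wrist_force: [2.3, 1.5, -1.0]
grip_width: 20.5
```

```bash
python3 - <<'E'
from h import *
lev();snap('top','t12')
a=load('t12')['color'][140:270,225:435][:,:,::-1]
cv2.imwrite('pics/t12z.png',cv2.resize(a,None,fx=3.8,fy=3.8,interpolation=cv2.INTER_CUBIC))
E
```

```text
lever ang world 37.93 r 101.59 tool x ang 39.25
F rad 2.72 F tan -0.18 [ 2.3  1.5 -1. ] [ 0.15 -0.03 -0.47] z 63.6 w 20.5
```

View pics/t12z.png

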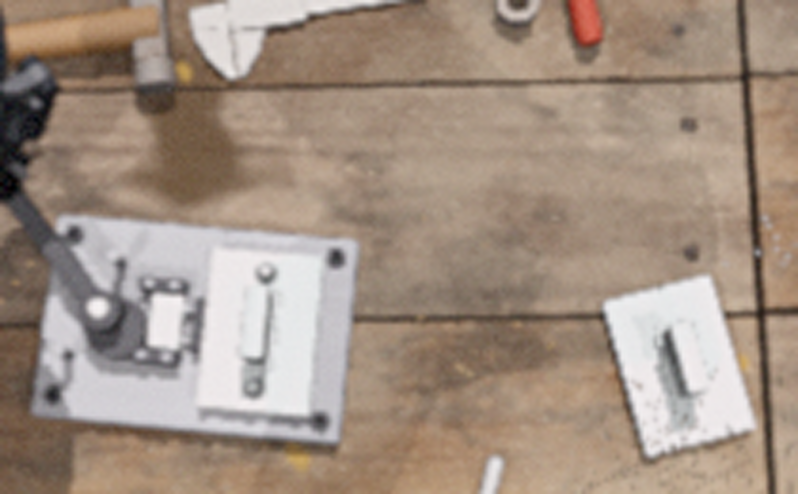

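Call:
{"fn": "step_arm", "kwargs": {
  "plan": [0.01, -0.0005, -0.0087, 0, 0, 0, -4.9, 0.01, -0.0004, -0.0087, 0, 0, 0, -4.9, 0.01, -0.0004, -0.0087, 0, 0, 0, -4.9, 0.01, -0.0004, -0.0087, 0, 0, 0, -4.9]
}}

```text
t: 17.1
ee_pos: [547.1, 218.9, 63.6]
eef_rot: [[0.514, 0.858, 0.01], [0.858, -0.514, 0.007], [0.011, 0.005, -1.0]]
wrist_force: [2.8, 1.2, -2.0]
grip_width: 20.5
```

```bash
python3 - <<'E'
from h import *
lev()
E
```

```text
lever ang world 57.56 r 101.57 tool x ang 59.06
F rad 2.51 F tan -1.74 [ 2.8  1.2 -2. ] [ 0.22 -0.   -0.37] z 63.6 w 20.5
```

Call:
{"fn": "step_arm", "kwargs": {
  "plan": [0.01, -0.0006, -0.0087, 0, 0, 0, -4.6, 0.01, -0.0005, -0.0087, 0, 0, 0, -4.6, 0.01, -0.0005, -0.0087, 0, 0, 0, -4.6, 0.01, -0.0005, -0.0087, 0, 0, 0, -4.6]
}}

```text
t: 17.5
ee_pos: [516.5, 231.8, 63.6]
eef_rot: [[0.216, 0.976, 0.016], [0.976, -0.216, 0.011], [0.014, 0.013, -1.0]]
wrist_force: [4.3, 3.1, -3.7]
grip_width: 20.1
```

```bash
python3 - <<'E'
from h import *
lev()
E
```

```text
lever ang world 76.35 r 101.45 tool x ang 77.55
F rad 4.07 F tan -3.47 [ 4.3  3.1 -3.7] [ 0.34 -0.   -0.16] z 63.6 w 20.1
```

Call:
{"fn": "step_arm", "kwargs": {
  "plan": [0.01, -0.0004, -0.0065, 0, 0, 0, -3.2, 0.01, -0.0004, -0.0065, 0, 0, 0, -3.2, 0.01, 0, 0, 0, 0, 0, 0, 0.01, 0, 0, 0, 0, 0, 0]
}}

```text
t: 17.9
ee_pos: [504.7, 233.9, 63.6]
eef_rot: [[0.107, 0.994, 0.019], [0.994, -0.107, 0.013], [0.015, 0.017, -1.0]]
wrist_force: [3.2, 1.9, -2.5]
grip_width: 20.5
```

```bash
python3 - <<'E'
from h import *
lev();s=manip.read_state();print(s['ee_pos'])
P=np.array([(593.7,140),(589.2,164.3),(572.7,195.6),(547.1,218.9),(516.5,231.8),s['ee_pos'][:2]])
A=np.c_[2*P,np.ones(len(P))];x=np.linalg.lstsq(A,(P**2).sum(1),rcond=None)[0];r=np.sqrt(x[2]+x[:2]@x[:2]);print('circle',x[:2],r,'res',np.hypot(*(P-x[:2]).T)-r)
d=P[[0,-1]]-x[:2];print(np.degrees(np.arctan2(d[:,1],d[:,0])))
for n in('wrist','top','side'):snap(n,n+'13')
a=load('top13')['color'][120:270,180:350][:,:,::-1];cv2.imwrite('pics/t13z.png',cv2.resize(a,None,fx=4,fy=4,interpolation=cv2.INTER_CUBIC))
a=load('side13')['color'][180:330,220:400][:,:,::-1];cv2.imwrite('pics/s13z.png',cv2.resize(a,None,fx=4,fy=4,interpolation=cv2.INTER_CUBIC))
lev()
E
```

```text
lever ang world 83.15 r 101.4 tool x ang 83.88
F rad 2.31 F tan -2.98 [ 3.2  1.9 -2.5] [0.34 0.38 0.08] z 63.6 w 20.5
[504.70259213 233.87797595  63.61811779]
circle [493.17935351 133.81848503] 100.72024333023012 res [-0.00971013  0.02243535 -0.02024924  0.00860212 -0.00167589  0.0005924 ]
[ 3.51897136 83.43053703]
lever ang world 83.13 r 101.42 tool x ang 83.91
F rad 3.78 F tan -2.99 [ 3.4  3.4 -3.1] [0.36 0.42 0.06] z 63.6 w 20.6
```

View pics/t13z.png

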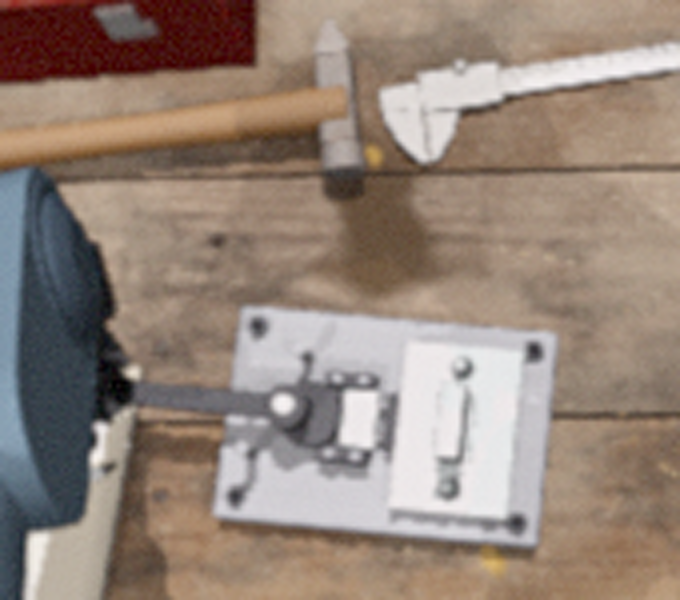

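View pics/s13z.png

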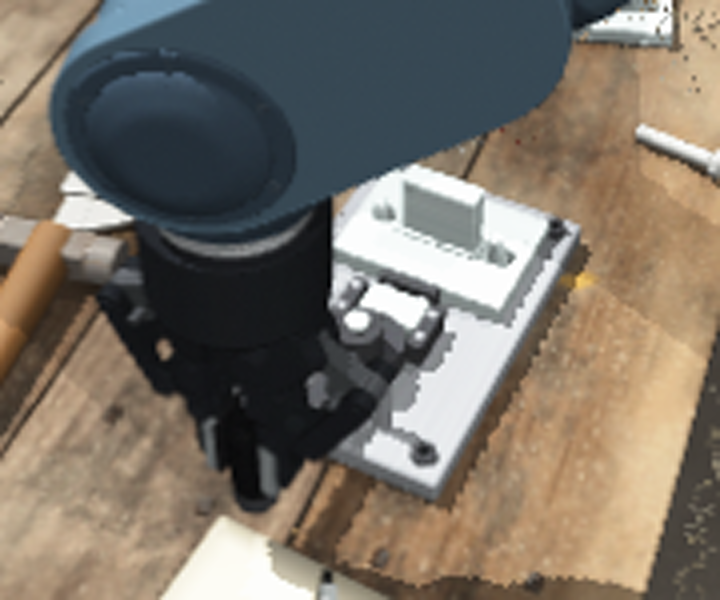

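View pics/wrist13.png

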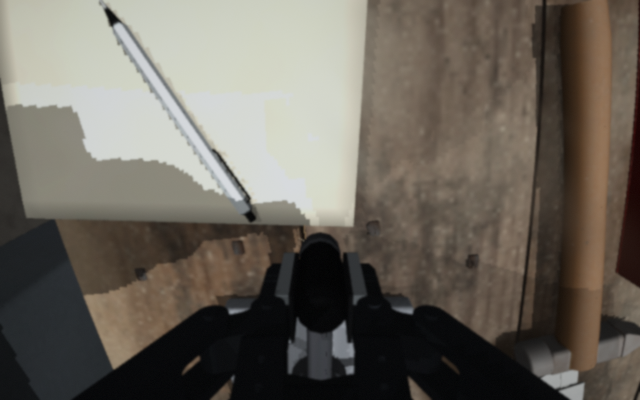

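Call:
{"fn": "step_arm", "kwargs": {
  "plan": [0.01, 0, -0.0008, 0, 0, 0, -0.4, 0.01, 0, 0, 0, 0, 0, 0, 0.01, 0, 0, 0, 0, 0, 0]
}}

```text
t: 18.35
ee_pos: [504.4, 233.9, 63.6]
eef_rot: [[0.1, 0.995, 0.019], [0.995, -0.1, 0.014], [0.015, 0.018, -1.0]]
wrist_force: [3.6, 3.8, -2.5]
grip_width: 20.6
```

```bash
python3 - <<'E'
from h import *
lev();s=manip.read_state();d=s['ee_pos'][:2]-[493.18,133.82];print(np.degrees(np.arctan2(d[1],d[0])),s['qd'].round(4),s['t'])
E
```

```text
lever ang world 83.32 r 101.42 tool x ang 84.25
F rad 4.24 F tan -3.18 [ 3.6  3.8 -2.5] [0.39 0.43 0.01] z 63.6 w 20.6
83.60734748479241 [-0.      0.0009 -0.0016 -0.0008  0.0002  0.0018] 18.35
```

Call:
{"fn": "step_arm", "kwargs": {
  "plan": [0.01, 0, -0.001, 0, 0, 0, 0, 0.01, 0, -0.0003, 0, 0, 0, 0]
}}

```text
t: 18.55
ee_pos: [503.9, 234.0, 63.7]
eef_rot: [[0.1, 0.995, 0.021], [0.995, -0.1, 0.013], [0.016, 0.02, -1.0]]
wrist_force: [5.0, 3.6, -4.0]
grip_width: 20.5
```

```bash
python3 - <<'E'
from h import *
for i in range(4):
    snap('top','top14')
    s=manip.read_state();d=s['ee_pos'][:2]-[493.18,133.82];print(np.degrees(np.arctan2(d[1],d[0])),s['t'])
lev()
c=load('top14');a=c['color'][150:280,225:325][:,:,::-1];cv2.imwrite('pics/t14z.png',cv2.resize(a,None,fx=4.5,fy=4.5,interpolation=cv2.INTER_CUBIC))
snap('side','s14')
E
```

```text
83.88315272864546 18.6
83.88072971022584 18.65
83.8655219556109 18.7
83.87332589029972 18.75
lever ang world 83.58 r 101.38 tool x ang 84.26
F rad 2.98 F tan -5.39 [ 5.7  2.4 -5.4] [0.35 0.16 0.12] z 63.7 w 20.4
```

View pics/t14z.png

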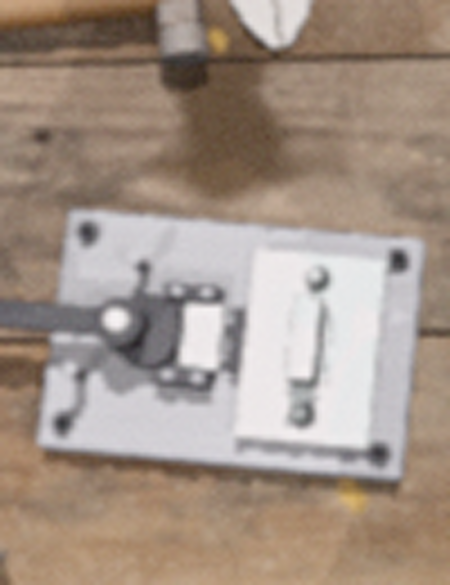

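```bash
python3 - <<'E'
from h import *
lev();print(manip.job_done())
E
```

```text
lever ang world 83.59 r 101.38 tool x ang 84.26
F rad 3.49 F tan -5.19 [ 5.6  2.9 -4.8] [0.43 0.13 0.11] z 63.7 w 20.5
the job is handed in; nothing more can be done
None
```

I set the drilled backplate over both pins, released it, then swung the lever to its highest-lift point. I handed the job in at about 18.8 s with the hand still gripping the knob.

**Plate:** It touched the base at the height I worked out for a flush seat, with about 16 N of contact. Views from the side and top cameras afterwards show it flat, with both pins up through the holes. The plain plate was not touched.

**Lever:** A circle fitted to the hand's path put the knob at 83.9° in the world frame. My estimates of the fixture's straight-away direction ranged from 83.7° to 84.6°, so the lever is within about 0.7° (0.01 rad). In the top view the lever arm looks parallel to the base edge and the jaw is on the plate. The reading held at 83.9° over the last four checks, with about 5 N of push-back at the knob.

**Disagreements:** The three cameras placed the fixture 2–3 mm apart. I used the wrist camera, and the plate went down without side force until it touched the base, where the wrist briefly read about 10 N sideways. The push-back at the end is more than the 3.5 N expected from the return spring. The hand's twist and a tilt of about 1.5° may account for the difference, but I did not confirm that.

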